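# Next crosswise layer on the drying stack

### The job

Add the next layer to the started drying stack of chair slats: lay the two loose full-length slats (not the short offcut or the wide rail blank) flat on top, crosswise to the stack's top two slats, each straight above one of the two slats of the bottom layer and with its ends even with that slat's ends. Set them down rather than dropping them.

Things in the scene. Friction and masses are not known exactly. Their poses are not given: they have to be found in the camera images.
- slat_a_mid (a point): One of two identical plain ash slats lying flat and loose beside the stack: 200 mm long (own x), 32 wide (own y), 20 thick (own z, up), 60 to 120 g. This point is its centre, 10 mm above the bench. Not wanted: an offcut of the same section but 105 mm long.
- slat_b_mid (a point): One of two identical plain ash slats lying flat and loose beside the stack: 200 mm long (own x), 32 wide (own y), 20 thick (own z, up), 60 to 120 g. This point is its centre, 10 mm above the bench. Not wanted: a wide rail blank, 165 x 64 x 20 mm.
- seat_1 (a point): Place for a new slat's centre, 62 mm above the bench, over the middle of the left bottom slat of the fixed stack: a 180 mm square board 12 mm thick, two slats on it, two more across them (top at 52 mm), all sized like the loose ones, those of a layer 110 mm apart between centres. x: along the bottom and the new slats (either way round); y: across, from seat_2 to seat_1; z up.
- seat_2 (a point): The same place for the other new slat, over the middle of the right bottom slat, 62 mm above the bench and 110 mm from seat_1 towards the robot's right (-y of the stack). Same axes as seat_1. Either slat may go to either place.
Not all that is in view belongs to the job. What is shaped like the part that bears slat_b_mid but blue is not meant.

How it is judged:
At the end, for the whole second after the job is handed in: Both full-length slats lie flat and still on the stack's second layer, one over each bottom slat (either slat on either side): centre within 22 mm along and 18 mm across of the place, height within 6 mm, direction within 12 degrees, level within 7 degrees ((((x of slat_a_mid in the frame of seat_1 between -0.022 and 0.022 m and y of slat_a_mid in the frame of seat_1 between -0.018 and 0.018 m and z of slat_a_mid in the frame of seat_1 between -0.006 and 0.006 m and angle between the x axis of slat_a_mid and the x axis of seat_1, either way round below 0.21 rad and angle between the z axis of slat_a_mid and the z axis of seat_1, either way round below 0.12 rad) and (x of slat_b_mid in the frame of seat_2 between -0.022 and 0.022 m and y of slat_b_mid in the frame of seat_2 between -0.018 and 0.018 m and z of slat_b_mid in the frame of seat_2 between -0.006 and 0.006 m and angle between the x axis of slat_b_mid and the x axis of seat_2, either way round below 0.21 rad and angle between the z axis of slat_b_mid and the z axis of seat_2, either way round below 0.12 rad)) or ((x of slat_a_mid in the frame of seat_2 between -0.022 and 0.022 m and y of slat_a_mid in the frame of seat_2 between -0.018 and 0.018 m and z of slat_a_mid in the frame of seat_2 between -0.006 and 0.006 m and angle between the x axis of slat_a_mid and the x axis of seat_2, either way round below 0.21 rad and angle between the z axis of slat_a_mid and the z axis of seat_2, either way round below 0.12 rad) and (x of slat_b_mid in the frame of seat_1 between -0.022 and 0.022 m and y of slat_b_mid in the frame of seat_1 between -0.018 and 0.018 m and z of slat_b_mid in the frame of seat_1 between -0.006 and 0.006 m and angle between the x axis of slat_b_mid and the x axis of seat_1, either way round below 0.21 rad and angle between the z axis of slat_b_mid and the z axis of seat_1, either way round below 0.12 rad))) and linear speed of each of slat_a, slat_b below 0.02 m/s and angular speed of each of slat_a, slat_b below 0.15 rad/s); the robot touches nothing.
It fails at once if slat A was dropped or thrown (moved at over 0.8 m/s out of the fingers) (linear speed of slat_a above 0.8 m/s and contact force between the fingers and slat_a below 0.01 N).
It fails at once if slat B was dropped or thrown (moved at over 0.8 m/s out of the fingers) (linear speed of slat_b above 0.8 m/s and contact force between the fingers and slat_b below 0.01 N).
It also fails if it takes over 58 s, if anything falls off the work surface, if the arm or the gripper's body presses on something with over 40 N, if the wrist force passes 120 N, or if a joint passes its speed limit or range.

### The arm

A 7-joint arm with a two-finger parallel gripper is mounted at the origin on the work surface. World frame = base frame: x ahead of the robot, y to its left, z up, the work surface at z = 0. Lengths are in m, angles in rad, forces in N, time in s.
With the tool pointing down it reaches from about 0.4 to 0.85 m from the base axis. Payload 4.4 kg.
Tool frame: the origin (TCP) lies on the centre line of the jaws, within the pads' length; the fingertips stand 17 mm ahead of it and the grasp point (between the pads) lies 2 mm behind it (bot.tip_reach is the distance from the TCP to the fingertips, in m); x points along the fingers, y is the direction in which the jaws open and shut, and the axes are right-handed (so a half turn about x gives the same grasp; the last joint's range is limited). The gripper opens to 94 mm and grips with 3 to 60 N. Pads are 16 mm wide; open, the fingers measure 119 mm over their backs; the gripper's body (75 mm by 177 mm) begins 78 mm behind the grasp point.
Start: joints at [-1.259, 0.628, 0.038, 1.517, -0.027, 0.996, -0.02], TCP at [0.24, 0.604, 0.222] pointing down, gripper open.
Joint ranges: [-3.06, 3.06], [-0.37, 2.12], [-1.25, 1.32], [0.18, 2.47], [-1.1, 4.24], [0.23, 1.98], [-2.94, 2.94]. Speed limits (rad/s): [2.57, 2.57, 3.14, 3.14, 3.14, 3.14, 3.14].

### API

Orientations are given as a unit quaternion [x, y, z, w].
In Python, from bench import bot gives the robot as it stands.
- The arm moves only by the shell command python3 -m pendant 'ROWS'. ROWS is JSON, a list of rows, each an object of numbers: "tx", "ty", "tz": the shift along the tool's x, y, z each as a share of 20 cm, from -1 to 1; "roll": the turn about the tool's x as a share of 60 degrees, from -1 to 1; "grip": the closure, from 0 (fully open) to 1 (shut). In form: [{"tx": .., "ty": .., "tz": .., "roll": .., "grip": ..}, ...]. A call has 1 to 10 rows; each row is the pose to reach, as a shift and turn from the pose commanded when the call began, along the tool's axes at that moment; what a row does not reach only later rows make up. A row lasts 1/10 s, in which the tool goes at most 50 mm and 8.59 degrees, less where a joint would pass 70% of its speed; a pose out of reach is approached as far as the arm can. A call with a number of a shift or a turn outside -1 to 1 is refused whole. A call with a gripper value outside its range is refused whole. The fingers move at their own pace and stop on an object; the grip force is fixed at half the most. Time passes only in rows, so rows that repeat a pose let the fingers close. It gives the time, the measured TCP pose, the force and the opening at its end, in the units of the state.
- bot.sense(): the state, without advancing time (a new reading comes with each control period).
- bot.camera(name): name is "side" or "top"; returns a dict with "image" (384x512x3 uint8, red, green, blue), "K" (3x3 intrinsics, pixels), "pose" (4x4, takes a point from camera to world coordinates). Camera axes: x right, y down, z forward; pixel columns grow to the right and rows downward; lengths in m; the calibration is good to about 2 mm. A picture is of the moment at which its call begins. There is no depth.
- bot.hand_in(): hands the job in, once; it reports no verdict.
The state is a dict: "clock": time; "q": joint angles; "dq": joint speeds; "tau": joint torques, N m; "tool_pos": TCP position; "tcp_rot": TCP orientation; "contact_force": force on the tool from outside, world axes, zero at the start; "wrist_torque": the same for the moment, N m; "opening": finger opening in m.
Only numpy, scipy, OpenCV 4.12 (cv2) and the standard library are available. Lean on these libraries where they do the work, as an engineer would, in place of code of your own. Each camera call takes 0.05 s, during which the arm holds its last target. There are 200 camera calls.

## Working session

There is one attempt and no reset: what is moved stays moved. The work goes in short steps, Python scripts to look and compute and a shell command to move; the robot and the scene stay as the last step left them, time stands still between calls to the robot, and variables do not carry over. Pictures are saved under pics/ and viewed, about 8 in all and at most 12, crops included, and the job is handed in when it is done.

```bash
mkdir -p pics; python3 - <<'E'
from bench import bot
import cv2
for n in("top","side"):
    c=bot.camera(n); cv2.imwrite(f"pics/{n}0.png",c["image"][:,:,::-1]); print(n,c["K"].tolist(),c["pose"].round(4).tolist())
s=bot.sense(); print(s)
E
```

```text
top [[387.9062913870804, 0.0, 253.72982673484472], [0.0, 387.9062913870804, 195.64921832845434], [0.0, 0.0, 1.0]] [[-0.0273, -0.9929, 0.1157, 0.3116], [-0.9991, 0.0234, -0.0351, 0.0448], [0.0322, -0.1165, -0.9927, 1.0947], [0.0, 0.0, 0.0, 1.0]]
side [[362.7387680610107, 0.0, 257.17018948606795], [0.0, 362.7387680610107, 196.62728431469358], [0.0, 0.0, 1.0]] [[0.9864, -0.0804, 0.1436, 0.2676], [-0.1644, -0.5206, 0.8379, -0.9145], [0.0074, -0.85, -0.5267, 0.6473], [0.0, 0.0, 0.0, 1.0]]
{'clock': 0.1, 'q': array([-1.25879175,  0.62923172,  0.03845218,  1.51821895, -0.02702274,
        0.99631561, -0.02000672]), 'dq': array([-2.28463321e-03, -1.46406515e-03, -4.34179466e-05, -2.61386685e-03,
        1.45002982e-03, -4.47573022e-04,  5.07767765e-04]), 'tau': array([ 3.20012201e-03, -5.50797272e+01,  1.14750445e+00, -1.87119251e+01,
       -5.22160437e-02,  1.92522502e-02,  2.16965134e-05]), 'tool_pos': array([0.23953747, 0.60366046, 0.22167608]), 'tcp_rot': array([ 0.13221439,  0.69463622, -0.13336437,  0.69441617]), 'contact_force': array([ 0.55182916, -0.24303954, -0.41522749]), 'wrist_torque': array([-0.00559948,  0.00499949,  0.03621203]), 'opening': 0.09397187609094984}
```

View pics/top0.png

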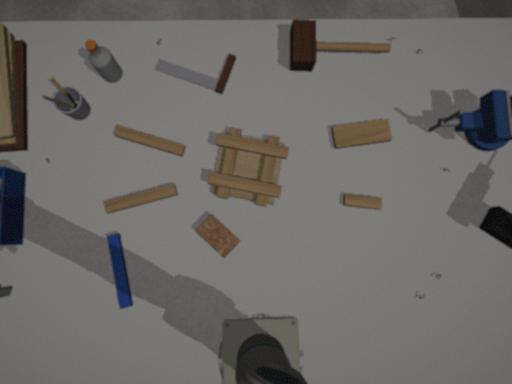

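View pics/side0.png

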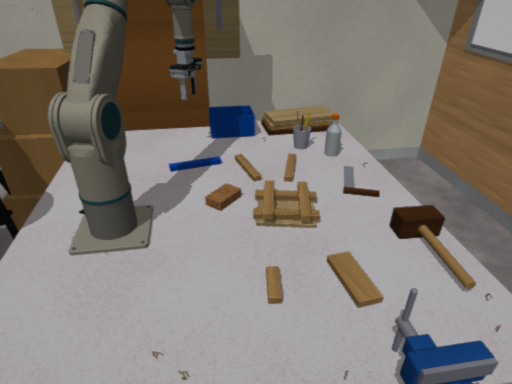

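Top view: the full-length slats are at (150,140) and (140,198). The others are the offcut (362,201), the wide blank (361,133) and the blue slat-like piece (120,270), none of which are wanted. The stack is at (248,168), and its bottom slats run up the image (roughly world x). The side view agrees. Next I'll measure these and confirm with a crop.

```bash
cat > h.py <<'E'
import numpy as np, cv2
from bench import bot
def ray(c,uv,z):
    uv=np.atleast_2d(uv).astype(float); d=np.c_[uv,np.ones(len(uv))]@np.linalg.inv(c["K"]).T@c["pose"][:3,:3].T
    o=c["pose"][:3,3]; return o+d*((z-o[2])/d[:,2])[:,None]
def proj(c,P):
    P=np.atleast_2d(P); p=(P-c["pose"][:3,3])@c["pose"][:3,:3]@c["K"].T; return p[:,:2]/p[:,2:]
def wood(c):
    h=cv2.cvtColor(c["image"],cv2.COLOR_RGB2HSV); return cv2.inRange(h,(8,90,50),(28,255,255))
def rect(c,cnt,z):
    P=ray(c,cnt.reshape(-1,2),z)[:,:2]; (x,y),(w,h),a=cv2.minAreaRect((P*1000).astype(np.float32))
    if w<h: w,h,a=h,w,a+90
    return x,y,w,h,(a+90)%180-90
E
python3 - <<'E'
from h import *
c=bot.camera("top"); m=wood(c)
for k in cv2.findContours(m,cv2.RETR_EXTERNAL,cv2.CHAIN_APPROX_NONE)[0]:
    if cv2.contourArea(k)>150:
        M=cv2.moments(k); print(round(M["m10"]/M["m00"]),round(M["m01"]/M["m00"]),np.round(rect(c,k,.02),1))
a=c["image"][115:220,95:295,::-1]; b=cv2.cvtColor(m[115:220,95:295],cv2.COLOR_GRAY2BGR)
cv2.imwrite("pics/crop1.png",cv2.resize(np.vstack([cv2.convertScaleAbs(a,alpha=1.6),b])[:, :],None,fx=2.8,fy=2.8,interpolation=cv2.INTER_CUBIC))
E
```

```text
217 235 [329.2 110.3 106.7  59.8  45.9]
362 201 [ 413.7 -297.7  102.8   28.5   82.3]
140 198 [438.  319.7 195.9  29.1 -76.2]
248 166 [521.   21.2 200.2 197.7  77.7]
149 140 [601.1 296.9 197.1  28.6  72. ]
361 133 [ 610.4 -306.5  162.8   61.4  -83. ]
225 72 [797.5  78.9 110.7  17.1 -21.5]
352 47 [ 871.3 -295.5  220.2   23.8   87.7]
15 79 [784.4 668.8 285.3  37.    7.4]
303 45 [ 889.8 -149.2  109.9   50.3   -2.3]
```

View pics/crop1.png

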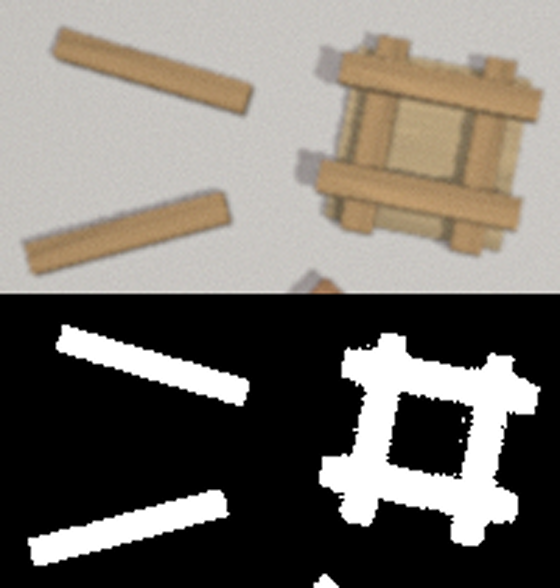

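The crop confirms two plain full-length slats, each measuring about 199x32 mm once the pixel border is allowed for. Next is the stack frame, and a helper that gives each move in pendant units.

```bash
cat >> h.py <<'E'
from scipy.spatial.transform import Rotation as R
def go(xyz,yaw,s=None):
    "yaw: world heading (deg) of the slat's long axis held; jaws (tool y) across it"
    s=s or bot.sense(); T=R.from_quat(s["tcp_rot"]).as_matrix()
    d=T.T@(np.array(xyz)-s["tool_pos"])/0.2
    cur=np.degrees(np.arctan2(T[1,2],T[0,2]))  # tool z heading
    r=-((yaw-cur+90)%180-90)
    print("t",s["clock"],"tcp",s["tool_pos"].round(4),"xaxis",T[:,0].round(3),"zhead",cur.round(1),"q7",s["q"][6].round(2))
    print(" tx,ty,tz",d.round(3),"roll deg",r.round(1),"share",(r/60).round(3))
E
python3 - <<'E'
from h import *
c=bot.camera("top")
f=lambda p:(np.array(p)+.5)/2.8-.5+[95,115]
U=ray(c,f([[345,52],[541,91],[536,122],[339,82]]),.052)[:,:2]*1000
L=ray(c,f([[321,158],[521,197],[516,230],[316,191]]),.052)[:,:2]*1000
for q in(U,L):
    print(q.mean(0).round(1),cv2.minAreaRect(q.astype(np.float32)))
# bottom slat ends at z .032: left top/bottom ends, right top/bottom ends
E1=ray(c,f([[393,39],[357,231],[502,61],[466,249]]),.032)[:,:2]*1000
print(E1.round(1).tolist(),E1.mean(0),(E1[:2].mean(0)-E1[2:].mean(0)))
a=U.mean(0);b=L.mean(0);C=(a+b)/2;d=a-b;n=np.linalg.norm(d);x=d/n;y=np.array([-x[1],x[0]])
print("sep",n,"head x",np.degrees(np.arctan2(x[1],x[0])),"C",C,"seat1",C+55*y,"seat2",C-55*y)
go([.438,.320,.15],-76.2)
E
```

```text
[571.5   9. ] ((571.300048828125, 8.968124389648438), (197.31253051757812, 31.538867950439453), 77.39208984375)
[465.7  33. ] ((465.67919921875, 33.15361785888672), (198.98306274414062, 32.7017936706543), 77.56212615966797)
[[626.4, 54.6], [433.2, 94.1], [601.8, -54.4], [412.9, -12.5]] [518.57987117  20.45519225] [ 22.51260612 107.81036491]
sep 108.54813188274784 head x -12.738806155163637 C [518.59179519  21.00365792] seat1 [530.71967352  74.64985598] seat2 [506.46391686 -32.64254015]
t 0.2 tcp [0.2396 0.6038 0.2219] xaxis [-0.    -0.001 -1.   ] zhead -21.6 q7 -0.02
 tx,ty,tz [ 0.361 -0.953  1.445] roll deg 54.6 share 0.909
```

```bash
python3 -m pendant '[{"tx":0,"ty":-0.55,"tz":0.9,"roll":0.9},{"tx":0,"ty":-0.55,"tz":0.9,"roll":0.9},{"tx":0,"ty":-0.55,"tz":0.9,"roll":0.9},{"tx":0,"ty":-0.55,"tz":0.9,"roll":0.9},{"tx":0,"ty":-0.55,"tz":0.9,"roll":0.9},{"tx":0,"ty":-0.55,"tz":0.9,"roll":0.9},{"tx":0,"ty":-0.55,"tz":0.9,"roll":0.9},{"tx":0,"ty":-0.55,"tz":0.9,"roll":0.9}]'; python3 -c "
from h import *
go([.438,.320,.10],-76.2)"
```

```text
t 0.2 tcp [0.2396 0.6038 0.2219] xaxis [-0.    -0.001 -1.   ] zhead -21.6 q7 -0.02
 tx,ty,tz [ 0.611 -0.953  1.445] roll deg 54.6 share 0.909$[0]: bad value
```

```bash
python3 -m pendant '[{"tx":0,"ty":-0.55,"tz":0.9,"roll":0.9,"grip":0},{"tx":0,"ty":-0.55,"tz":0.9,"roll":0.9,"grip":0},{"tx":0,"ty":-0.55,"tz":0.9,"roll":0.9,"grip":0},{"tx":0,"ty":-0.55,"tz":0.9,"roll":0.9,"grip":0},{"tx":0,"ty":-0.55,"tz":0.9,"roll":0.9,"grip":0},{"tx":0,"ty":-0.55,"tz":0.9,"roll":0.9,"grip":0},{"tx":0,"ty":-0.55,"tz":0.9,"roll":0.9,"grip":0},{"tx":0,"ty":-0.55,"tz":0.9,"roll":0.9,"grip":0}]'; python3 -c "
from h import *
go([.438,.320,.10],-76.2)"
```

```text
clock: 1.0
tool_pos: [0.3664, 0.4354, 0.2224]
tcp_rot: [0.434, 0.558, -0.434, 0.559]
contact_force: [0.1, 0.3, 0.4]
opening: 0.0938
t 1.0 tcp [0.3664 0.4354 0.2224] xaxis [-0. -0. -1.] zhead -75.7 q7 -0.48
 tx,ty,tz [0.612 0.204 0.648] roll deg 0.5 share 0.009
```

```bash
python3 -m pendant '[{"tx":0.3,"ty":0.2,"tz":0.65,"roll":0.01,"grip":0},{"tx":0.61,"ty":0.2,"tz":0.65,"roll":0.01,"grip":0},{"tx":0.61,"ty":0.2,"tz":0.65,"roll":0.01,"grip":0},{"tx":0.61,"ty":0.2,"tz":0.65,"roll":0.01,"grip":0},{"tx":0.61,"ty":0.2,"tz":0.65,"roll":0.01,"grip":0},{"tx":0.61,"ty":0.2,"tz":0.65,"roll":0.01,"grip":0},{"tx":0.61,"ty":0.2,"tz":0.65,"roll":0.01,"grip":0}]'; python3 - <<'E'
from h import *
go([.438,.320,.021],-76.2)
E
```

```text
clock: 1.7
tool_pos: [0.4374, 0.3217, 0.1015]
tcp_rot: [0.437, 0.557, -0.435, 0.557]
contact_force: [0.5, 0.9, 0.1]
opening: 0.0939
t 1.7 tcp [0.4374 0.3217 0.1015] xaxis [ 0.001  0.002 -1.   ] zhead -76.1 q7 -0.19
 tx,ty,tz [0.403 0.    0.01 ] roll deg 0.1 share 0.002
```

```bash
python3 -m pendant '[{"tx":0.2,"ty":0,"tz":0,"roll":0,"grip":0},{"tx":0.35,"ty":0,"tz":0,"roll":0,"grip":0},{"tx":0.4,"ty":0,"tz":0,"roll":0,"grip":0},{"tx":0.4,"ty":0,"tz":0,"roll":0,"grip":0},{"tx":0.4,"ty":0,"tz":0,"roll":0,"grip":0.5},{"tx":0.4,"ty":0,"tz":0,"roll":0,"grip":1},{"tx":0.4,"ty":0,"tz":0,"roll":0,"grip":1},{"tx":0.4,"ty":0,"tz":0,"roll":0,"grip":1},{"tx":0.4,"ty":0,"tz":0,"roll":0,"grip":1},{"tx":0.4,"ty":0,"tz":0,"roll":0,"grip":1}]'; python3 - <<'E'
from h import *
c=bot.camera("side"); cv2.imwrite("pics/s1.png",cv2.resize(c["image"][90:260,170:370,::-1],None,fx=3,fy=3))
go([.438,.320,.021],-76.2); print(bot.sense()["opening"])
E
```

```text
clock: 2.7
tool_pos: [0.4375, 0.3196, 0.0207]
tcp_rot: [0.437, 0.556, -0.436, 0.556]
contact_force: [-0.5, 0.4, -0.1]
opening: 0.0492
t 2.75 tcp [0.4375 0.3195 0.0206] xaxis [ 0.  0. -1.] zhead -76.3 q7 -0.16
 tx,ty,tz [-0.002  0.003 -0.002] roll deg -0.1 share -0.001
0.04532487240870711
```

View pics/s1.png

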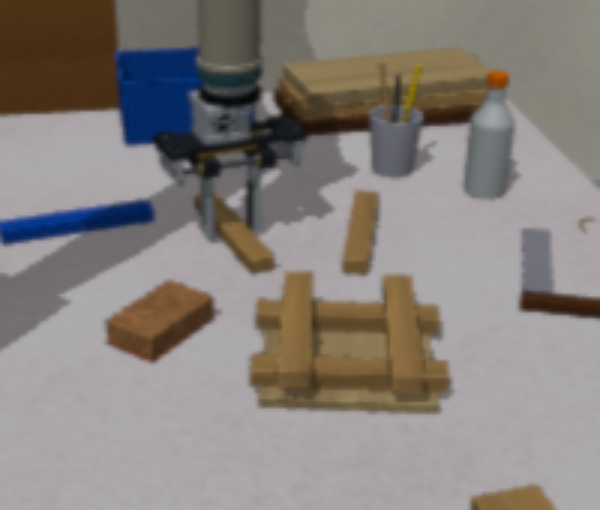

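The fingers straddle slat B, at crop (235,225), and are still closing. I'll close fully, then lift.

```bash
python3 -m pendant '[{"tx":0,"ty":0,"tz":0,"roll":0,"grip":1},{"tx":0,"ty":0,"tz":0,"roll":0,"grip":1},{"tx":0,"ty":0,"tz":0,"roll":0,"grip":1},{"tx":0,"ty":0,"tz":0,"roll":0,"grip":1},{"tx":0,"ty":0,"tz":0,"roll":0,"grip":1},{"tx":-0.15,"ty":0,"tz":0,"roll":0,"grip":1},{"tx":-0.3,"ty":0,"tz":0,"roll":0,"grip":1},{"tx":-0.5,"ty":0,"tz":0,"roll":0,"grip":1},{"tx":-0.7,"ty":0,"tz":0,"roll":0,"grip":1},{"tx":-0.7,"ty":0,"tz":0,"roll":0,"grip":1}]'; python3 - <<'E'
from h import *
go([.5066,-.0327,.16],-12.5)
E
```

```text
clock: 3.75
tool_pos: [0.4401, 0.3213, 0.1651]
tcp_rot: [0.44, 0.556, -0.433, 0.557]
contact_force: [0.4, -0.3, -0.9]
opening: 0.0318
t 3.75 tcp [0.4401 0.3213 0.1651] xaxis [ 0.007  0.006 -1.   ] zhead -76.3 q7 -0.22
 tx,ty,tz [ 0.018 -0.098  1.798] roll deg -63.8 share -1.063
```

```bash
python3 -m pendant '[{"tx":0,"ty":0,"tz":0.1,"roll":-0.1,"grip":1},{"tx":0,"ty":0,"tz":0.25,"roll":-0.2,"grip":1},{"tx":0,"ty":0,"tz":0.4,"roll":-0.33,"grip":1},{"tx":0,"ty":0,"tz":0.55,"roll":-0.45,"grip":1},{"tx":0,"ty":0,"tz":0.7,"roll":-0.58,"grip":1},{"tx":0,"ty":-0.05,"tz":0.85,"roll":-0.7,"grip":1},{"tx":0,"ty":-0.05,"tz":0.95,"roll":-0.83,"grip":1},{"tx":0,"ty":-0.05,"tz":1,"roll":-0.95,"grip":1},{"tx":0,"ty":-0.05,"tz":1,"roll":-1,"grip":1},{"tx":0,"ty":-0.05,"tz":1,"roll":-1,"grip":1}]'; python3 - <<'E'
from h import *
go([.5066,-.0327,.15],-12.5)
E
```

```text
clock: 4.75
tool_pos: [0.4745, 0.1222, 0.1596]
tcp_rot: [0.1, 0.701, -0.1, 0.699]
contact_force: [-0.0, 0.2, 0.1]
opening: 0.0321
t 4.75 tcp [0.4745 0.1222 0.1596] xaxis [-0.002 -0.    -1.   ] zhead -16.3 q7 0.93
 tx,ty,tz [ 0.048 -0.698  0.372] roll deg -3.8 share -0.063
```

```bash
python3 -m pendant '[{"tx":0,"ty":-0.1,"tz":0.05,"roll":-0.03,"grip":1},{"tx":0,"ty":-0.25,"tz":0.13,"roll":-0.06,"grip":1},{"tx":0,"ty":-0.4,"tz":0.2,"roll":-0.06,"grip":1},{"tx":0,"ty":-0.55,"tz":0.29,"roll":-0.06,"grip":1},{"tx":0.05,"ty":-0.65,"tz":0.35,"roll":-0.06,"grip":1},{"tx":0.05,"ty":-0.7,"tz":0.37,"roll":-0.06,"grip":1},{"tx":0.05,"ty":-0.7,"tz":0.37,"roll":-0.06,"grip":1},{"tx":0.05,"ty":-0.7,"tz":0.37,"roll":-0.06,"grip":1},{"tx":0.05,"ty":-0.7,"tz":0.37,"roll":-0.06,"grip":1}]'; python3 - <<'E'
from h import *
go([.5066,-.0327,.0735],-12.5)
c=bot.camera("top"); cv2.imwrite("pics/t2.png",cv2.resize(c["image"][90:260,170:340,::-1],None,fx=3.4,fy=3.4))
E
```

```text
clock: 5.65
tool_pos: [0.507, -0.0302, 0.1506]
tcp_rot: [0.077, 0.703, -0.077, 0.703]
contact_force: [-0.1, 0.3, -0.9]
opening: 0.0317
t 5.65 tcp [ 0.507  -0.0302  0.1506] xaxis [-0.     0.001 -1.   ] zhead -12.5 q7 1.29
 tx,ty,tz [ 0.386 -0.013  0.001] roll deg -0.0 share -0.0
```

View pics/t2.png

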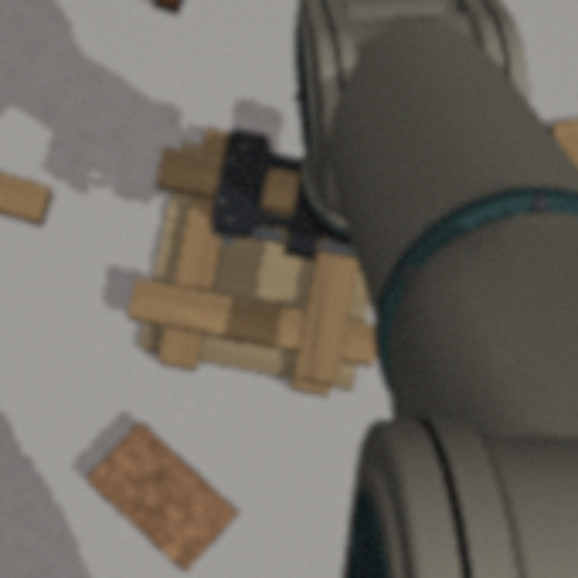

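Top view: the held slat lies over the right bottom slat, its near end at crop (315,385) level with that slat's end. Lowering now.

```bash
python3 -m pendant '[{"tx":0.1,"ty":-0.01,"tz":0,"roll":0,"grip":1},{"tx":0.2,"ty":-0.01,"tz":0,"roll":0,"grip":1},{"tx":0.28,"ty":-0.01,"tz":0,"roll":0,"grip":1},{"tx":0.34,"ty":-0.01,"tz":0,"roll":0,"grip":1},{"tx":0.37,"ty":-0.01,"tz":0,"roll":0,"grip":1},{"tx":0.38,"ty":-0.01,"tz":0,"roll":0,"grip":1},{"tx":0.385,"ty":-0.01,"tz":0,"roll":0,"grip":1},{"tx":0.385,"ty":-0.01,"tz":0,"roll":0,"grip":1},{"tx":0.385,"ty":-0.01,"tz":0,"roll":0,"grip":1}]'; python3 - <<'E'
from h import *
go([.5066,-.0327,.0725],-12.5)
E
```

```text
clock: 6.6
tool_pos: [0.5071, -0.0342, 0.074]
tcp_rot: [0.078, 0.702, -0.078, 0.703]
contact_force: [0.5, -0.2, -1.4]
opening: 0.0318
t 6.6 tcp [ 0.5071 -0.0342  0.074 ] xaxis [ 0.001 -0.    -1.   ] zhead -12.7 q7 1.27
 tx,ty,tz [ 0.007  0.007 -0.004] roll deg -0.2 share -0.003
```

```bash
python3 -m pendant '[{"tx":0.004,"ty":0,"tz":0,"roll":0,"grip":1},{"tx":0.008,"ty":0,"tz":0,"roll":0,"grip":1},{"tx":0.008,"ty":0,"tz":0,"roll":0,"grip":1},{"tx":0.008,"ty":0,"tz":0,"roll":0,"grip":1}]'
```

```text
clock: 7.0
tool_pos: [0.507, -0.0342, 0.0724]
tcp_rot: [0.078, 0.703, -0.078, 0.703]
contact_force: [-0.4, -0.0, 5.3]
opening: 0.0315
```

Contact is made at 5 N. Releasing.

```bash
python3 -m pendant '[{"tx":0,"ty":0,"tz":0,"roll":0,"grip":0.5},{"tx":0,"ty":0,"tz":0,"roll":0,"grip":0.4},{"tx":0,"ty":0,"tz":0,"roll":0,"grip":0.3},{"tx":0,"ty":0,"tz":0,"roll":0,"grip":0.2},{"tx":0,"ty":0,"tz":0,"roll":0,"grip":0.2},{"tx":-0.1,"ty":0,"tz":0,"roll":0,"grip":0},{"tx":-0.2,"ty":0,"tz":0,"roll":0,"grip":0},{"tx":-0.4,"ty":0,"tz":0,"roll":0,"grip":0},{"tx":-0.6,"ty":0,"tz":0,"roll":0,"grip":0},{"tx":-0.6,"ty":0,"tz":0,"roll":0,"grip":0}]'; python3 - <<'E'
from h import *
go([.601,.297,.19],72)
E
```

```text
clock: 8.0
tool_pos: [0.5101, -0.0342, 0.1965]
tcp_rot: [0.078, 0.699, -0.078, 0.706]
contact_force: [-0.1, 0.3, -0.4]
opening: 0.0938
t 8.0 tcp [ 0.5101 -0.0342  0.1965] xaxis [ 0.01 -0.   -1.  ] zhead -12.7 q7 1.3
 tx,ty,tz [0.036 1.715 0.08 ] roll deg -84.7 share -1.411
```

```bash
python3 -m pendant '[{"tx":0,"ty":0.2,"tz":0,"roll":-0.14,"grip":0},{"tx":0,"ty":0.4,"tz":0,"roll":-0.28,"grip":0},{"tx":0,"ty":0.6,"tz":0,"roll":-0.42,"grip":0},{"tx":0,"ty":0.8,"tz":0,"roll":-0.56,"grip":0},{"tx":0,"ty":1,"tz":0,"roll":-0.7,"grip":0},{"tx":0,"ty":1,"tz":0.05,"roll":-0.84,"grip":0},{"tx":0,"ty":1,"tz":0.05,"roll":-0.98,"grip":0},{"tx":0,"ty":1,"tz":0.05,"roll":-1,"grip":0}]'; python3 - <<'E'
from h import *
c=bot.camera("top"); m=wood(c)
for k in cv2.findContours(m,cv2.RETR_EXTERNAL,cv2.CHAIN_APPROX_NONE)[0]:
    M=cv2.moments(k)
    if M["m00"]>150: print(round(M["m10"]/M["m00"]),round(M["m01"]/M["m00"]),np.round(rect(c,k,.02),1)) if M["m10"]/M["m00"]<210 else 0
go([.601,.297,.12],72)
E
```

```text
clock: 8.8
tool_pos: [0.5598, 0.1588, 0.1907]
tcp_rot: [-0.284, 0.648, 0.285, 0.647]
contact_force: [-0.5, -0.2, 0.0]
opening: 0.0941
130 134 [617.6 347.3  89.2  27.4  71.8]
16 92 [753.  682.3 343.3  62.6   2.3]
t 8.85 tcp [0.5597 0.1585 0.1909] xaxis [-0.002  0.    -1.   ] zhead 47.3 q7 1.82
 tx,ty,tz [0.354 0.318 0.649] roll deg -24.7 share -0.412
```

```bash
python3 -m pendant '[{"tx":0,"ty":0.1,"tz":0.2,"roll":-0.14,"grip":0},{"tx":0,"ty":0.2,"tz":0.4,"roll":-0.28,"grip":0},{"tx":0.1,"ty":0.3,"tz":0.6,"roll":-0.41,"grip":0},{"tx":0.25,"ty":0.32,"tz":0.65,"roll":-0.41,"grip":0},{"tx":0.35,"ty":0.32,"tz":0.65,"roll":-0.41,"grip":0},{"tx":0.35,"ty":0.32,"tz":0.65,"roll":-0.41,"grip":0},{"tx":0.35,"ty":0.32,"tz":0.65,"roll":-0.41,"grip":0},{"tx":0.35,"ty":0.32,"tz":0.65,"roll":-0.41,"grip":0}]'; python3 - <<'E'
from h import *
go([.601,.297,.021],72)
E
```

```text
clock: 9.65
tool_pos: [0.6021, 0.2976, 0.1233]
tcp_rot: [-0.415, 0.572, 0.415, 0.573]
contact_force: [0.1, -1.0, -0.4]
opening: 0.0939
t 9.65 tcp [0.6021 0.2976 0.1233] xaxis [ 0.002  0.001 -1.   ] zhead 71.8 q7 1.99
 tx,ty,tz [ 0.512  0.005 -0.005] roll deg -0.2 share -0.003
```

```bash
python3 -m pendant '[{"tx":0.2,"ty":0,"tz":0,"roll":0,"grip":0},{"tx":0.4,"ty":0,"tz":0,"roll":0,"grip":0},{"tx":0.48,"ty":0,"tz":0,"roll":0,"grip":0},{"tx":0.5,"ty":0,"tz":0,"roll":0,"grip":0},{"tx":0.5,"ty":0,"tz":0,"roll":0,"grip":0.5},{"tx":0.5,"ty":0,"tz":0,"roll":0,"grip":1},{"tx":0.5,"ty":0,"tz":0,"roll":0,"grip":1},{"tx":0.5,"ty":0,"tz":0,"roll":0,"grip":1},{"tx":0.5,"ty":0,"tz":0,"roll":0,"grip":1},{"tx":0.5,"ty":0,"tz":0,"roll":0,"grip":1}]'
```

```text
clock: 10.65
tool_pos: [0.6014, 0.2978, 0.0222]
tcp_rot: [-0.415, 0.572, 0.415, 0.572]
contact_force: [0.5, 0.2, -0.5]
opening: 0.0494
```

```bash
python3 -m pendant '[{"tx":0,"ty":0,"tz":0,"roll":0,"grip":1},{"tx":0,"ty":0,"tz":0,"roll":0,"grip":1},{"tx":0,"ty":0,"tz":0,"roll":0,"grip":1},{"tx":0,"ty":0,"tz":0,"roll":0,"grip":1},{"tx":0,"ty":0,"tz":0,"roll":0,"grip":1},{"tx":-0.15,"ty":0,"tz":0,"roll":0,"grip":1},{"tx":-0.3,"ty":0,"tz":0,"roll":0,"grip":1},{"tx":-0.5,"ty":0,"tz":0,"roll":0,"grip":1},{"tx":-0.7,"ty":0,"tz":0,"roll":0,"grip":1},{"tx":-0.7,"ty":0,"tz":0,"roll":0,"grip":1}]'; python3 - <<'E'
from h import *
go([.5306,.0747,.16],-12.5)
E
```

```text
clock: 11.65
tool_pos: [0.6041, 0.3002, 0.1679]
tcp_rot: [-0.416, 0.569, 0.415, 0.576]
contact_force: [0.5, 0.5, -1.0]
opening: 0.0319
t 11.65 tcp [0.6041 0.3002 0.1679] xaxis [ 0.009  0.006 -1.   ] zhead 71.9 q7 2.01
 tx,ty,tz [ 0.03   0.    -1.186] roll deg 84.4 share 1.407
```

```bash
python3 -m pendant '[{"tx":0,"ty":0,"tz":-0.08,"roll":0.1,"grip":1},{"tx":0,"ty":0,"tz":-0.18,"roll":0.22,"grip":1},{"tx":0,"ty":0,"tz":-0.3,"roll":0.35,"grip":1},{"tx":0,"ty":0,"tz":-0.42,"roll":0.48,"grip":1},{"tx":0,"ty":0,"tz":-0.54,"roll":0.6,"grip":1},{"tx":0,"ty":0,"tz":-0.66,"roll":0.72,"grip":1},{"tx":0,"ty":0,"tz":-0.76,"roll":0.84,"grip":1},{"tx":0,"ty":0,"tz":-0.8,"roll":0.95,"grip":1},{"tx":0,"ty":0,"tz":-0.8,"roll":1,"grip":1},{"tx":0,"ty":0,"tz":-0.8,"roll":1,"grip":1}]'; python3 - <<'E'
from h import *
go([.5306,.0747,.15],-12.5)
E
```

```text
clock: 12.65
tool_pos: [0.551, 0.1452, 0.1612]
tcp_rot: [-0.074, 0.704, 0.073, 0.703]
contact_force: [0.5, -0.7, -0.3]
opening: 0.0318
t 12.65 tcp [0.551  0.1452 0.1612] xaxis [-0.001 -0.001 -1.   ] zhead 11.9 q7 1.32
 tx,ty,tz [ 0.056 -0.324 -0.173] roll deg 24.4 share 0.407
```

```bash
python3 -m pendant '[{"tx":0,"ty":-0.06,"tz":-0.04,"roll":0.1,"grip":1},{"tx":0,"ty":-0.14,"tz":-0.08,"roll":0.2,"grip":1},{"tx":0.03,"ty":-0.22,"tz":-0.12,"roll":0.3,"grip":1},{"tx":0.05,"ty":-0.29,"tz":-0.15,"roll":0.38,"grip":1},{"tx":0.05,"ty":-0.325,"tz":-0.173,"roll":0.407,"grip":1},{"tx":0.05,"ty":-0.325,"tz":-0.173,"roll":0.407,"grip":1},{"tx":0.05,"ty":-0.325,"tz":-0.173,"roll":0.407,"grip":1},{"tx":0.05,"ty":-0.325,"tz":-0.173,"roll":0.407,"grip":1}]'; python3 - <<'E'
from h import *
go([.5306,.0747,.0735],-12.5)
c=bot.camera("top"); cv2.imwrite("pics/t3.png",cv2.resize(c["image"][90:260,170:340,::-1],None,fx=3.4,fy=3.4))
E
```

```text
clock: 13.45
tool_pos: [0.5317, 0.0761, 0.152]
tcp_rot: [0.076, 0.703, -0.076, 0.703]
contact_force: [-0.8, 0.6, -0.3]
opening: 0.0317
t 13.45 tcp [0.5317 0.0761 0.152 ] xaxis [ 0.001  0.001 -1.   ] zhead -12.3 q7 1.09
 tx,ty,tz [ 0.393 -0.008 -0.004] roll deg 0.2 share 0.003
```

View pics/t3.png

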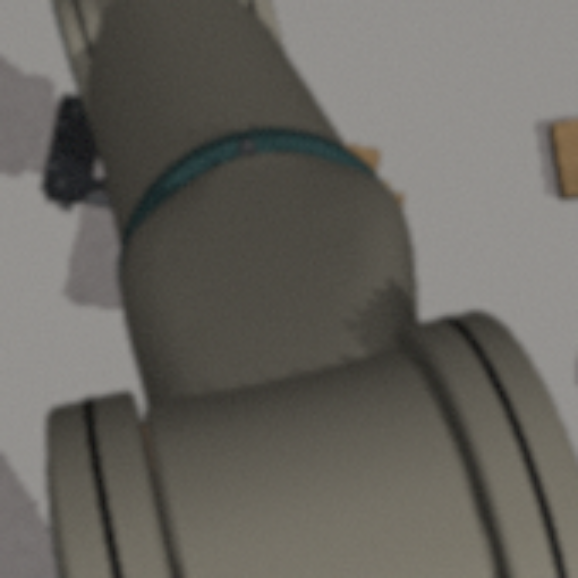

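The arm hides the stack in this view, so I'm relying on the measured pose. Contact is expected at TCP z ≈ 0.074.

```bash
python3 -m pendant '[{"tx":0.1,"ty":0,"tz":0,"roll":0,"grip":1},{"tx":0.2,"ty":0,"tz":0,"roll":0,"grip":1},{"tx":0.28,"ty":0,"tz":0,"roll":0,"grip":1},{"tx":0.34,"ty":0,"tz":0,"roll":0,"grip":1},{"tx":0.365,"ty":0,"tz":0,"roll":0,"grip":1},{"tx":0.375,"ty":0,"tz":0,"roll":0,"grip":1},{"tx":0.38,"ty":0,"tz":0,"roll":0,"grip":1},{"tx":0.38,"ty":0,"tz":0,"roll":0,"grip":1},{"tx":0.38,"ty":0,"tz":0,"roll":0,"grip":1}]'; python3 - <<'E'
from h import *
go([.5306,.0747,.0735],-12.5)
c=bot.camera("side"); cv2.imwrite("pics/s2.png",cv2.resize(c["image"][110:260,210:360,::-1],None,fx=4,fy=4))
E
```

```text
clock: 14.4
tool_pos: [0.5317, 0.0749, 0.0764]
tcp_rot: [0.077, 0.703, -0.077, 0.703]
contact_force: [0.5, -0.2, -0.6]
opening: 0.0317
t 14.4 tcp [0.5317 0.0749 0.0764] xaxis [ 0.001  0.    -1.   ] zhead -12.5 q7 1.08
 tx,ty,tz [ 0.015 -0.002 -0.005] roll deg 0.0 share 0.001
```

View pics/s2.png

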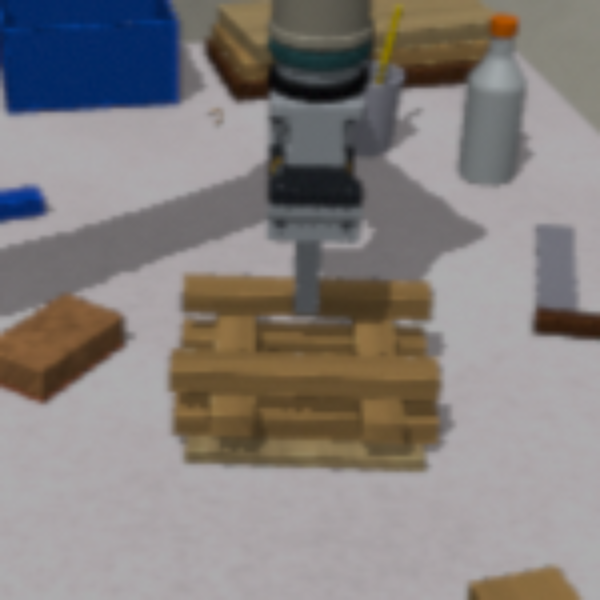

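Side view: slat B (175–440,370) lies flat over the near bottom slat, with its ends even. Slat A (183–432,297) hovers just above its seat and matches the other bottom slat.

```bash
python3 -m pendant '[{"tx":0.006,"ty":0,"tz":0,"roll":0,"grip":1},{"tx":0.01,"ty":0,"tz":0,"roll":0,"grip":1},{"tx":0.014,"ty":0,"tz":0,"roll":0,"grip":1},{"tx":0.014,"ty":0,"tz":0,"roll":0,"grip":1},{"tx":0.014,"ty":0,"tz":0,"roll":0,"grip":1}]'
```

```text
clock: 14.95
tool_pos: [0.5314, 0.0748, 0.0738]
tcp_rot: [0.077, 0.703, -0.077, 0.703]
contact_force: [-2.2, 0.0, 5.5]
opening: 0.0316
```

```bash
python3 -m pendant '[{"tx":0,"ty":0,"tz":0,"roll":0,"grip":0.5},{"tx":0,"ty":0,"tz":0,"roll":0,"grip":0.4},{"tx":0,"ty":0,"tz":0,"roll":0,"grip":0.3},{"tx":0,"ty":0,"tz":0,"roll":0,"grip":0.2},{"tx":0,"ty":0,"tz":0,"roll":0,"grip":0.2},{"tx":-0.1,"ty":0,"tz":0,"roll":0,"grip":0},{"tx":-0.2,"ty":0,"tz":0,"roll":0,"grip":0},{"tx":-0.4,"ty":0,"tz":0,"roll":0,"grip":0},{"tx":-0.6,"ty":0,"tz":0,"roll":0,"grip":0},{"tx":-0.7,"ty":0,"tz":0,"roll":0,"grip":0}]' && python3 -m pendant '[{"tx":0,"ty":0.25,"tz":0,"roll":0,"grip":0},{"tx":0,"ty":0.5,"tz":0,"roll":0,"grip":0},{"tx":0,"ty":0.75,"tz":0,"roll":0,"grip":0},{"tx":0,"ty":1,"tz":0,"roll":0,"grip":0},{"tx":0,"ty":1,"tz":-0.2,"roll":0,"grip":0},{"tx":0,"ty":1,"tz":-0.4,"roll":0,"grip":0},{"tx":0,"ty":1,"tz":-0.4,"roll":0,"grip":0},{"tx":0,"ty":1,"tz":-0.4,"roll":0,"grip":0},{"tx":0,"ty":1,"tz":-0.4,"roll":0,"grip":0}]'
```

```text
clock: 15.95
tool_pos: [0.5327, 0.0751, 0.2163]
tcp_rot: [0.077, 0.701, -0.076, 0.704]
contact_force: [0.6, 0.6, -0.8]
opening: 0.0939
clock: 16.85
tool_pos: [0.4978, 0.2868, 0.2133]
tcp_rot: [0.077, 0.702, -0.077, 0.703]
contact_force: [-0.1, -0.5, -0.2]
opening: 0.0939
```

```bash
python3 -m pendant '[{"tx":0,"ty":0.25,"tz":0,"roll":0,"grip":0},{"tx":0,"ty":0.5,"tz":0,"roll":0,"grip":0},{"tx":0,"ty":0.75,"tz":0,"roll":0,"grip":0},{"tx":0,"ty":0.75,"tz":-0.3,"roll":0,"grip":0},{"tx":0,"ty":0.75,"tz":-0.5,"roll":0,"grip":0},{"tx":0,"ty":0.75,"tz":-0.5,"roll":0,"grip":0},{"tx":0,"ty":0.75,"tz":-0.5,"roll":0,"grip":0}]'; python3 - <<'E'
from h import *
a=bot.camera("top")
cv2.imwrite("pics/t4.png",cv2.resize(a["image"][105:230,185:310,::-1],None,fx=4.6,fy=4.6,interpolation=cv2.INTER_CUBIC))
for s in((.5306,.0747,.062),(.5066,-.0327,.062)):
    h=np.radians(-12.5);x=np.array([np.cos(h),np.sin(h),0]);y=np.array([-x[1],x[0],0]);P=[np.array(s)+i*.1*x+j*.016*y+[0,0,.01] for i,j in((1,1),(1,-1),(-1,-1),(-1,1))]
    print((((proj(a,P)-[185,105])+.5)*4.6-.5).round(0).tolist())
E
```

```text
clock: 17.55
tool_pos: [0.4316, 0.4557, 0.2132]
tcp_rot: [0.077, 0.703, -0.076, 0.703]
contact_force: [0.3, -0.2, -0.2]
opening: 0.094
[[207.0, 83.0], [260.0, 93.0], [193.0, 424.0], [138.0, 413.0]]
[[390.0, 119.0], [443.0, 130.0], [380.0, 461.0], [326.0, 450.0]]
```

View pics/t4.png

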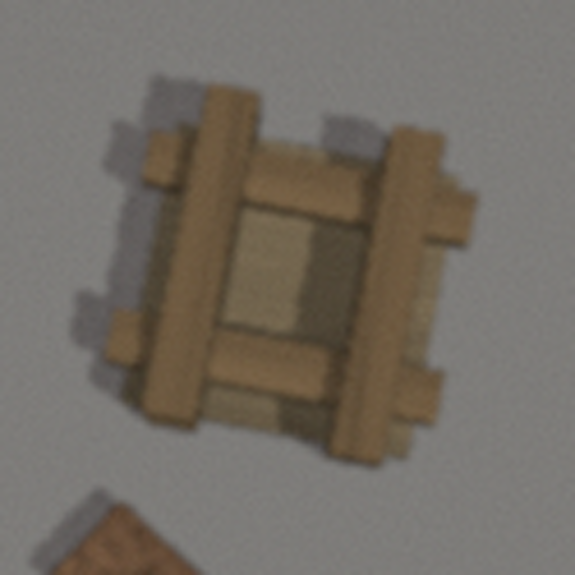

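The corners of both slats match the predicted seat corners to within about 8 crop px (around 5 mm), and both are flat. The gripper is clear, so I'm handing in.

```bash
python3 -c "
from bench import bot
print(bot.hand_in())"
```

```text
the job is handed in; nothing more can be done
None
```

Both full-length slats are on the stack as the new layer, and the job was handed in at about 17.6 s of the 58 s allowed. One went on each seat, over a bottom slat. Each was lowered until I felt about 5 N of contact and then released, so neither was dropped.

**Last checks:**
- **Position:** in the final top view, both slats' corners match the predicted seat corners to within about 5 mm. Both lie crosswise to the old top pair.
- **Flatness:** the side view taken before the second release showed the first slat flat with its ends even. I judged the second flat from the top view only.
- **Clearance:** the gripper was open and about 0.37 m from the second slat's seat at hand-in.

**Failed or limited checks:**
- The first move command was refused because it left out the grip value; nothing moved.
- The arm hid the stack in the top view before the second placing. I used the measured pose and the side camera instead.
- The stack's top slats measured 108.5 mm apart rather than 110 mm, which is within camera error.

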